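# Free the seized plug from the mirror foot

## Robot

A 7-joint arm with a two-finger parallel gripper is mounted at the origin on the work surface. World frame = base frame: x ahead of the robot, y to its left, z up, the work surface at z = 0. Lengths are in m, angles in rad, forces in N, time in s.
With the tool pointing down it reaches from about 0.4 to 0.875 m from the base axis. Payload 6.5 kg.
Tool frame: the origin (TCP) lies at the very end of the fingers, on their centre line; the grasp point (between the pads) lies 19 mm behind it (arm.grip_point_offset is the distance from the TCP to the grasp point, in m); z points along the fingers, y is the direction in which the jaws open and shut (so a half turn about z gives the same grasp; the last joint's range is limited). The gripper opens to 85 mm and grips with 20 to 120 N. Pads are 22 mm wide; open, the fingers measure 114 mm over their backs; the gripper's body (76 mm by 85 mm) begins 54 mm behind the grasp point. The pads swing forward as they close: fully open they stand 13 mm farther back than shut.
Start: joints at [-1.416, 0.536, -0.004, 1.538, 0.003, 1.067, -0.071], TCP at [0.142, 0.634, 0.208] pointing down, gripper open.
Joint ranges: [-2.7, 2.7], [-0.37, 2.16], [-1.27, 1.26], [0.24, 2.4], [-1.31, 4.45], [0.19, 1.91], [-2.76, 2.76]. Speed limits (rad/s): [2.39, 2.39, 3.14, 3.14, 3.14, 3.14, 3.14].

## Interface

Orientations are given as a 3x3 rotation matrix whose columns are the frame's x, y, z axes.
In Python, from plant import arm gives the robot as it stands. The module is installed in compiled form; this text tells all that it offers.
- The arm moves only by the tool carry_out, never from a script. Its argument "commands" is a list of rows, each an object with "xyz": the shift along the world's x, y, z in mm, a list of three; "twist": the turn about the world's z in degrees; "claw": the closure, from 0 (fully open) to 1 (shut). In form: [{"xyz": [x, y, z], "twist": twist, "claw": claw}, ...]. A call has 1 to 5 rows; each row shifts and turns the pose as measured when the row begins; what a row does not reach is not made up. A row lasts 1/12 s, in which the tool goes at most 41.7 mm and 7.16 degrees, less where a joint would pass 70% of its speed; a pose out of reach is approached as far as the arm can. A call with a gripper value outside its range is refused whole. The fingers move at their own pace and stop on an object; "force" is the grip in N (left out, the last holds). Time passes only in rows, so rows that do not move let the fingers close. It gives the time, the measured TCP pose, the force and the opening at its end, in the units of the state.
- arm.get_state(): the state, without advancing time (a new reading comes with each control period).
- arm.get_image(name): name is "side" or "top"; returns the picture (384x512x3 uint8, blue, green, red); there is no depth.
- arm.camera_info(name): a dict with "vfov" (degrees; the focal length in pixels is half the picture's height over the tangent of half this angle, whatever the lens; pixels are square), "cx", "cy" (the principal point, pixels), "eye" and "orientation" of the camera in the world. Camera axes: x right, y down, z forward; pixel columns grow to the right and rows downward; lengths in m; the calibration is good to about 2 mm. A picture is of the moment at which its call begins. camera_info takes no time and is no camera call.
- arm.hand_in(): hands the job in, once; it reports no verdict.
The state is a dict: "time_s": time; "joints": joint angles; "qd": joint speeds; "effort": joint torques, N m; "eef_pos": TCP position; "ee_rot": TCP orientation; "contact_force": force on the tool from outside, world axes, zero at the start; "ft_torque": the same for the moment, N m; "width": opening from 0.0 (shut) to 1.0 (fully open).
Only numpy, scipy, OpenCV 4.12 (cv2) and the standard library are available. Lean on these libraries where they do the work, as an engineer would, in place of code of your own. Each camera call takes 0.05 s, during which the arm holds its last target.

## Task

A steel wing-headed plug is seized in the socket of one of the white mirror feet, so the mirror cannot be fitted. A straight pull will not free it: grip the wing and twist it back and forth while pulling gently upward until the plug comes out, then put it down in the only empty compartment of the grey spectacle trays and let go.

Things in the scene. Friction and masses are not known exactly. Their poses are not given: they have to be found in the camera images.
- plug: Steel plug, 66 mm tall, 0.12 kg. Origin: centre of its underside, z up. In the socket: a foot 22 x 22 x 8 mm, a shank 11 mm thick, a small side lug (17 mm reach); over its mouth a round cap 44 mm across (34.5 to 38.5 mm above origin), and the wing on top. Seated with origin 18 mm above the table. A straight pull under 100 N does not move it; once worked up 7 to 10 mm it lifts out freely.
- plug_wing (a point): Centre of the plug's flat wing, 52 mm above the plug's origin, same axes: 56 mm long (x), 14 mm thick (y), 28 mm high. Twisting needs 0.35 N m (grip 40 N or more, mid-wing) and is stopped at about 40 degrees either side. While twisted under a light pull (5 to 25 N) it climbs about 2.5 mm per radian and stays up. Swing 30 degrees either side of the start: 4 to 6 half-swings free it.
- mirror_foot: White foot holding the plug, fixed: round plate 104 mm across, 12 mm thick; collar 52 mm across, its top 52 mm above the table. Origin: centre of its underside on the table, on the socket's upright axis; the wing lies along its x at the start. Two like feet nearby, one with an open socket, one with a round knob 92 mm high, are bystanders.
- empty_slot: Liner of the one empty compartment (which one varies) in the grey three-compartment tray (fixed, 274 x 174 mm, walls 25 mm high); the others hold folded spectacles up to 25 mm high. Liner 80 mm (x) by 158 mm (y), 2 mm thick; origin: centre of its underside, 5 mm above the table. The plug goes on it, in any attitude.

How it is judged:
By the outcome, as a careful person would: the job done as asked, in the order asked, and still so for the second after the job is handed in, with the robot touching nothing.
It also fails if it takes over 61 s, if anything falls off the work surface, if the arm or the gripper's body presses on something with over 40 N, if the wrist force passes 120 N, or if a joint passes its speed limit or range.

## Working session

There is one attempt and no reset: what is moved stays moved. The work goes in short steps, Python scripts to look and compute and a tool call to move; the robot and the scene stay as the last step left them, time stands still between calls to the robot, and variables do not carry over. Pictures are saved under pics/ and viewed, and the job is handed in when it is done.

Besides the shell and the picture viewer there is one more tool, called after "Call:" as name(argument=value, ...), one argument or row to a line, values as JSON. carry_out: Moves the arm, as the interface text tells. Its arguments: {"type":"object","properties":{"commands":{"type":"array","items":{"type":"object","properties":{"xyz":{"type":"array","items":{"type":"number"}},"twist":{"type":"number"},"claw":{"type":"number"}}}},"force":{"type":"number"}},"required":["commands"]}

```bash
mkdir -p pics
python3 - <<'E'
from plant import arm
import cv2
s=arm.get_state();print(s)
for n in("side","top"):
    print(arm.camera_info(n)); cv2.imwrite(f"pics/{n}0.png",arm.get_image(n))
E
```

```text
{'time_s': 0.0, 'joints': array([-1.41621052,  0.53716568, -0.00445601,  1.53889172,  0.00258673,
        1.06732711, -0.07120358]), 'qd': array([ 0.0002207 ,  0.00102542, -0.00073698,  0.00152766,  0.00029972,
       -0.00059411,  0.00052282]), 'effort': array([ 5.92112701e-05, -5.83410180e+01,  1.04889549e+00, -2.59112442e+01,
        1.23972513e-02,  9.39427555e-03, -4.04755644e-05]), 'eef_pos': array([0.14220328, 0.63354274, 0.20760604]), 'ee_rot': array([[-9.75742523e-01,  2.18921101e-01, -2.82477997e-04],
       [ 2.18921256e-01,  9.75740936e-01, -1.76365667e-03],
       [-1.10476315e-04, -1.78271524e-03, -9.99998405e-01]]), 'contact_force': array([ 0.23431003,  1.28772816, -0.38493376]), 'ft_torque': array([0.06637225, 0.0007499 , 0.02658219]), 'width': 1.0012668521359445}
{'vfov': 50.778414730909816, 'cx': 253.22658269781783, 'cy': 192.50860509349405, 'eye': array([ 0.36641912, -0.47445724,  0.66426734]), 'orientation': array([[ 0.89841704, -0.33812995,  0.28020522],
       [-0.43904433, -0.67805874,  0.5894713 ],
       [-0.0093223 , -0.65261358, -0.75763356]])}
{'vfov': 55.45520936654917, 'cx': 255.63142894764985, 'cy': 191.65127784488905, 'eye': array([ 4.66691946e-01, -7.09387239e-04,  7.24722761e-01]), 'orientation': array([[ 0.02355282, -0.98411636,  0.17595528],
       [-0.99964606, -0.0253611 , -0.00803498],
       [ 0.01236977, -0.17570376, -0.98436537]])}
```

View pics/side0.png

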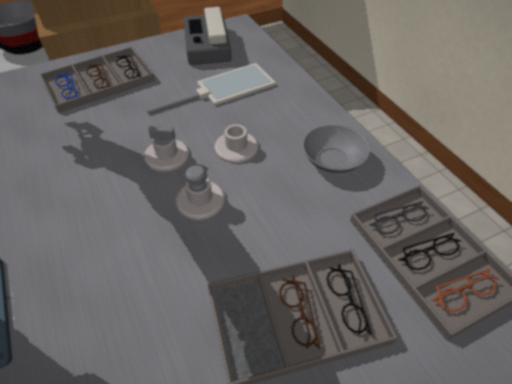

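View pics/top0.png

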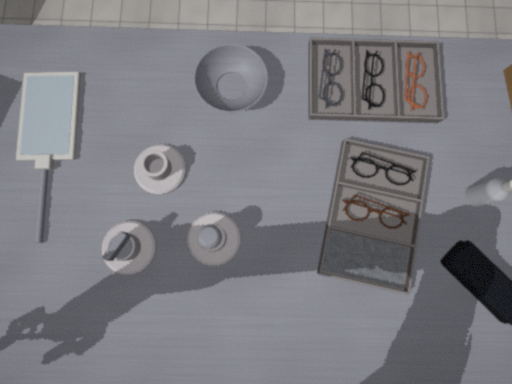

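The top view shows the wing plug on the foot near (128,247) and the empty compartment near (367,258). The side view agrees: wing near (163,130), empty compartment near (248,322). Next I'll enlarge and measure.

```bash
cat > h.py <<'E'
import numpy as np, cv2
from plant import arm
def K(n):
    c=arm.camera_info(n); f=192/np.tan(np.radians(c['vfov'])/2); return c,f
def ray(n,u,v):
    c,f=K(n); d=np.array(c['orientation'])@np.array([(u-c['cx'])/f,(v-c['cy'])/f,1]); return np.array(c['eye']),d/np.linalg.norm(d)
def on(n,u,v,z):
    e,d=ray(n,u,v); return e+d*(z-e[2])/d[2]
def tri(u1,u2):
    e1,d1=ray('top',*u1); e2,d2=ray('side',*u2)
    A=np.c_[d1,-d2]; t=np.linalg.lstsq(A,e2-e1,rcond=None)[0]
    p,q=e1+t[0]*d1,e2+t[1]*d2; return (p+q)/2,np.linalg.norm(p-q)
def proj(n,p):
    c,f=K(n); q=np.array(c['orientation']).T@(np.array(p)-c['eye']); return np.array([c['cx']+f*q[0]/q[2],c['cy']+f*q[1]/q[2]])
E
python3 - <<'E'
import cv2
t=cv2.imread('pics/top0.png');s=cv2.imread('pics/side0.png')
a=cv2.resize(t[205:285,85:175],None,fx=6,fy=6,interpolation=2)
b=cv2.resize(s[110:180,130:200],None,fx=6,fy=6,interpolation=2)
cv2.imwrite('pics/a.png',cv2.convertScaleAbs(a,alpha=1.3));cv2.imwrite('pics/b.png',cv2.convertScaleAbs(b,alpha=1.3))
cv2.imwrite('pics/c.png',cv2.convertScaleAbs(cv2.resize(t[215:300,310:440],None,fx=5,fy=5,interpolation=2),alpha=1.5))
E
```

```text
(no output)
```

View pics/a.png

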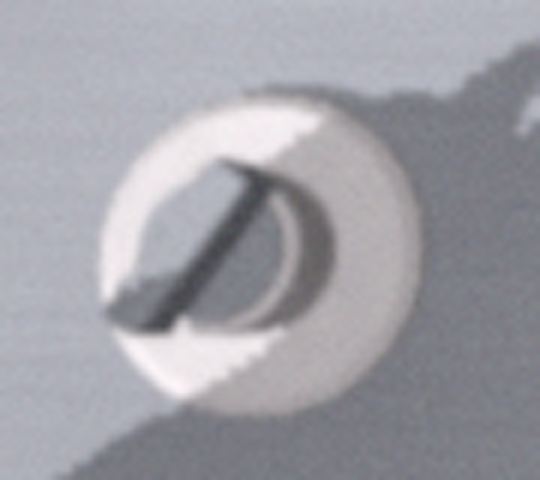

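View pics/b.png

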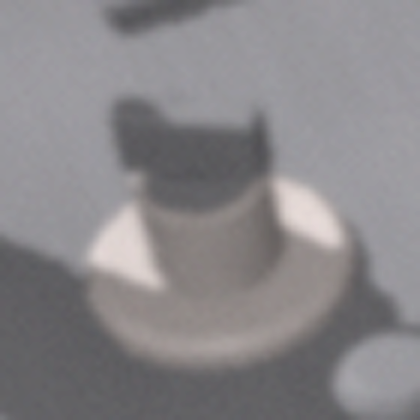

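View pics/c.png

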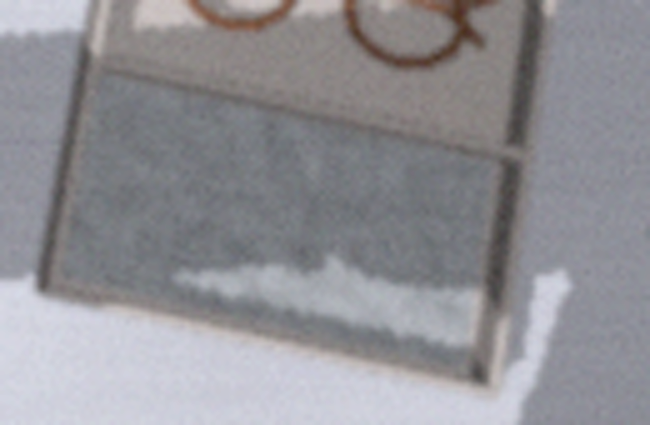

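Run:
```python
import cv2,numpy as np
t=cv2.imread('pics/top0.png').astype(float)
c=t[222:265,98:145]
g=np.clip((c-60)*1.6,0,255).astype('uint8')
g=cv2.createCLAHE(4,(3,3)).apply(cv2.cvtColor(g,cv2.COLOR_BGR2GRAY))
cv2.imwrite('pics/d.png',cv2.resize(g,None,fx=13,fy=13,interpolation=cv2.INTER_CUBIC))
s=cv2.imread('pics/side0.png').astype(float)[118:158,140:185]
g=np.clip((s-40)*1.8,0,255).astype('uint8')
cv2.imwrite('pics/e.png',cv2.resize(g,None,fx=13,fy=13,interpolation=cv2.INTER_CUBIC))
```

```text
(no output)
```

View pics/d.png

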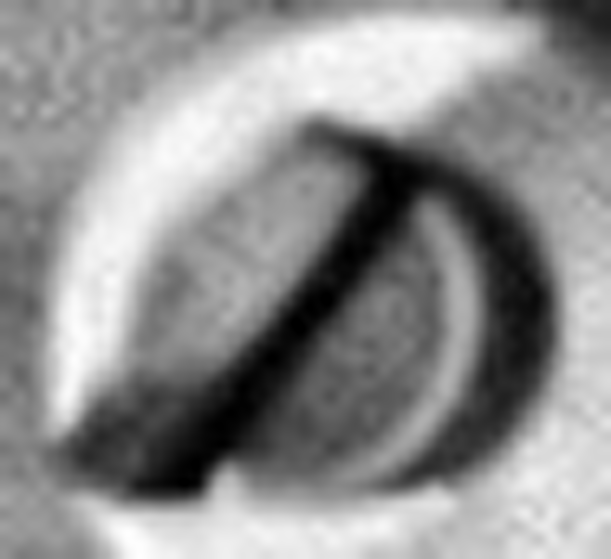

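View pics/e.png

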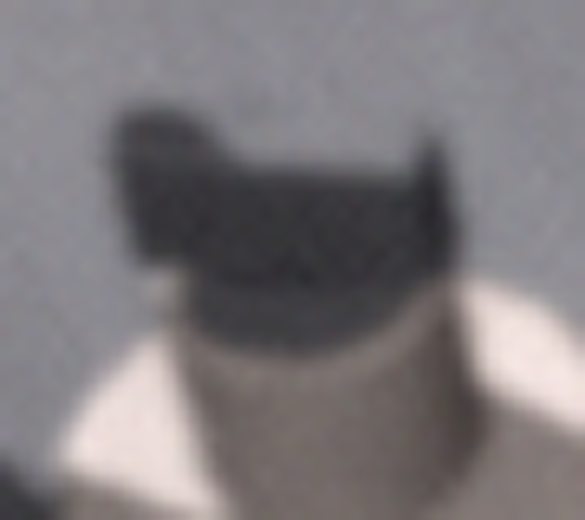

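Run:
```python
from h import *
f=lambda x,y:(98+(x+.5)/13-.5,222+(y+.5)/13-.5)
fs=lambda x,y:(140+(x+.5)/13-.5,118+(y+.5)/13-.5)
for p in[(310,125),(378,150),(65,460),(372,165),(225,370)]:print('top z84',p,on('top',*f(*p),.084).round(4))
for p in[(410,195),(205,490)]:print('top z56',p,on('top',*f(*p),.0565).round(4))
for p in[(115,120),(235,165),(425,175),(432,135)]:print('side z84',p,on('side',*fs(*p),.084).round(4))
# plate outline: whiteness/sat-based mask -> fit ellipse of hull, cast to z=.012
for n,box in(('top',(90,200,175,290)),('side',(135,110,200,180))):
    im=cv2.imread(f'pics/{n}0.png'); x0,y0,x1,y1=box
    c=im[y0:y1,x0:x1].astype(int); m=((c[...,2]-c[...,0])>-4).astype('uint8')
    m=cv2.morphologyEx(m,cv2.MORPH_OPEN,np.ones((3,3)))
    cs,_=cv2.findContours(m,0,1); k=max(cs,key=cv2.contourArea); h=cv2.convexHull(k)
    e=cv2.fitEllipse(h); print(n,e,cv2.contourArea(k),cv2.contourArea(h))
    pts=np.array([on(n,p[0][0]+x0,p[0][1]+y0,.012)[:2] for p in h])
    A=np.c_[2*pts,np.ones(len(pts))];s=np.linalg.lstsq(A,(pts**2).sum(1),rcond=None)[0]
    r=np.sqrt(s[2]+s[0]**2+s[1]**2);print('circle',s[:2],r,np.abs(np.hypot(*(pts-s[:2]).T)-r).max())
```

```text
top z84 (310, 125) [0.5054 0.226  0.084 ]
top z84 (378, 150) [0.5023 0.2166 0.084 ]
top z84 (65, 460) [0.4606 0.2543 0.084 ]
top z84 (372, 165) [0.5003 0.2173 0.084 ]
top z84 (225, 370) [0.4728 0.2344 0.084 ]
top z56 (410, 195) [0.4977 0.221  0.0565]
top z56 (205, 490) [0.4567 0.2457 0.0565]
side z84 (115, 120) [0.4579 0.2526 0.084 ]
side z84 (235, 165) [0.4727 0.2322 0.084 ]
side z84 (425, 175) [0.5005 0.2153 0.084 ]
side z84 (432, 135) [0.5049 0.2247 0.084 ]
top ((38.5172004699707, 47.0946044921875), (53.392765045166016, 56.285797119140625), 46.76763153076172) 1696.0 2325.0
circle [0.48025644 0.23513914] 0.05225612271762509 0.0011185739117883994
side ((31.89602279663086, 50.90696716308594), (66.21011352539062, 135.728515625), 179.65000915527344) 2945.0 4099.0
circle [0.49481901 0.27249459] 0.12465964893892008 0.04843183592974733
```

Run:
```python
from h import *
f=lambda x,y:(310+(x+.5)/5-.5,215+(y+.5)/5-.5)
R={k:on('top',*f(*p),.025) for k,p in dict(BL=(42,292),BR=(490,385)).items()}
for k,v in R.items():print(k,v.round(4))
print(np.linalg.norm(R['BL']-R['BR']))
for p in[(105,72),(505,157)]:print('divider top z25',on('top',*f(*p),.025).round(4))
for p in[(100,80),(500,165),(475,365),(62,280)]:print('liner z7',on('top',*f(*p),.007).round(4))
m=(R['BL']+R['BR'])/2; d=(R['BR']-R['BL']);d/=np.linalg.norm(d); n=np.array([-d[1],d[0],0]); print('n',n)
if n[0]<0:n=-n
c=m+n*.049;c[2]=.005;print('slot centre',c,'long axis deg',np.degrees(np.arctan2(d[1],d[0])))
print('proj side',proj('side',c),'reach',np.hypot(*c[:2]))
g=cv2.imread('pics/side0.png');u=proj('side',c);cv2.circle(g,tuple(int(v) for v in u),3,(0,0,255),-1)
for q in[(.0,.0)]:
  for a in(-.04,.04):
    for b in(-.079,.079):
      w=proj('side',c+n*a+d*b+[0,0,.002]);cv2.circle(g,tuple(int(v) for v in w),2,(0,255,0),-1)
w=proj('side',[.4797,.2345,.084]);cv2.circle(g,tuple(int(v) for v in w),1,(0,0,255),-1)
cv2.imwrite('pics/chk.png',g)
```

```text
BL [ 0.4398 -0.127   0.025 ]
BR [ 0.4098 -0.2942  0.025 ]
0.1698477896611816
divider top z25 [ 0.5228 -0.1517  0.025 ]
divider top z25 [ 0.4942 -0.3041  0.025 ]
liner z7 [ 0.5211 -0.1536  0.007 ]
liner z7 [ 0.4918 -0.3098  0.007 ]
liner z7 [ 0.4156 -0.2963  0.007 ]
liner z7 [ 0.4438 -0.138   0.007 ]
n [ 0.98423241 -0.17688008  0.        ]
slot centre [ 0.47305046 -0.21926506  0.005     ] long axis deg -100.18808599378727
proj side [247.21875133 324.12019271] reach 0.521396109277384
```

View pics/chk.png

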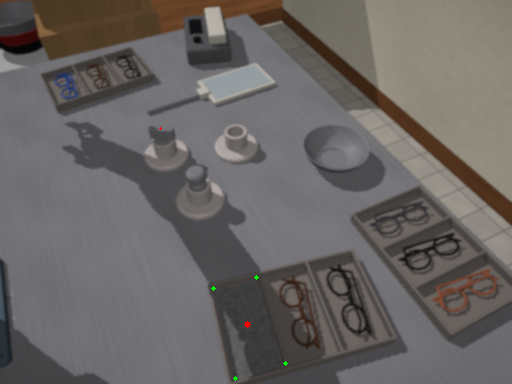

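The checks agree: plug axis ≈ (0.480, 0.2345), wing at −31.3°, plate radius 52.2 mm against 52, and slot centre ≈ (0.470, −0.222). Now I'll approach, gripping with the TCP about 42 mm above the plug origin so the fingertips clear the cap.

Call:
carry_out(
  commands=[
    {"xyz":[24,-28,0],"twist":-1.5,"claw":0},
    {"xyz":[24,-28,0],"twist":-1.5,"claw":0},
    {"xyz":[24,-28,0],"twist":-1.5,"claw":0},
    {"xyz":[24,-28,0],"twist":-1.5,"claw":0},
    {"xyz":[24,-28,0],"twist":-1.5,"claw":0},
  ],
  force=80,
)

```text
time_s: 0.52
eef_pos: [0.2546, 0.4936, 0.2047]
ee_rot: [[-0.943, 0.333, -0.007], [0.333, 0.943, -0.0], [0.006, -0.002, -1.0]]
contact_force: [1.6, 0.4, 0.7]
width: 1.002
```

Call:
carry_out(
  commands=[
    {"xyz":[24,-28,0],"twist":-1.5,"claw":0},
    {"xyz":[24,-28,0],"twist":-1.5,"claw":0},
    {"xyz":[24,-28,0],"twist":-1.5,"claw":0},
    {"xyz":[24,-28,0],"twist":-1.5,"claw":0},
    {"xyz":[24,-28,0],"twist":-1.5,"claw":0},
  ],
)

```text
time_s: 0.93
eef_pos: [0.378, 0.3446, 0.2035]
ee_rot: [[-0.889, 0.458, -0.009], [0.458, 0.889, -0.001], [0.007, -0.005, -1.0]]
contact_force: [0.5, -0.1, -0.6]
width: 1.005
```

Call:
carry_out(
  commands=[
    {"xyz":[25,-28,0],"twist":-1,"claw":0},
    {"xyz":[25,-28,0],"twist":-1,"claw":0},
    {"xyz":[25,-26,0],"twist":-1,"claw":0},
    {"xyz":[22,-22,0],"twist":-0.5,"claw":0},
    {"xyz":[0,0,0],"twist":0,"claw":0},
  ],
)

```text
time_s: 1.35
eef_pos: [0.4825, 0.2256, 0.2032]
ee_rot: [[-0.851, 0.525, -0.007], [0.525, 0.851, -0.005], [0.004, -0.008, -1.0]]
contact_force: [-0.4, -0.3, 0.5]
width: 0.993
```

Call:
carry_out(
  commands=[
    {"xyz":[-2,7,-20],"twist":0.3,"claw":0},
    {"xyz":[-1,2,-25],"twist":0,"claw":0},
    {"xyz":[0,0,-25],"twist":0,"claw":0},
    {"xyz":[0,0,-15],"twist":0,"claw":0},
    {"xyz":[0,0,0],"twist":0,"claw":0},
  ],
)

```text
time_s: 1.77
eef_pos: [0.4819, 0.2316, 0.1157]
ee_rot: [[-0.85, 0.527, -0.004], [0.527, 0.85, -0.004], [0.001, -0.006, -1.0]]
contact_force: [-0.6, 0.1, 0.4]
width: 0.997
```

Run:
```python
from h import *
s=arm.get_state();print(s['eef_pos'],s['contact_force'])
a=arm.get_image('top')[190:290,70:190];b=arm.get_image('side')[90:190,105:225]
cv2.imwrite('pics/f.png',cv2.convertScaleAbs(cv2.resize(cv2.hconcat([a,b]),None,fx=3.3,fy=3.3,interpolation=2),alpha=1.3))
```

```text
[0.48191966 0.23157495 0.11568098] [-0.58453433  0.09581778  0.35391561]
```

View pics/f.png

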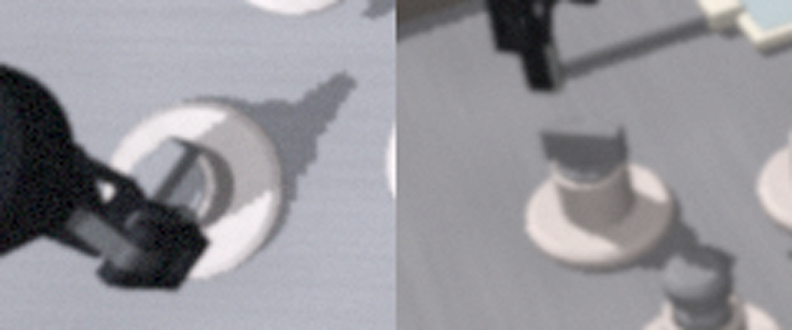

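Run:
```python
from h import *
s=arm.get_state();p=s['eef_pos'];y=s['ee_rot'][:,1]
side=arm.get_image('side');top=arm.get_image('top')
cv2.imwrite('pics/side1.png',side);cv2.imwrite('pics/top1.png',top)
out=[]
for n,g,b in(('side',side,(125,70,205,150)),('top',top,(80,195,160,275))):
    c=cv2.resize(g[b[1]:b[3],b[0]:b[2]],None,fx=5,fy=5,interpolation=2);c=cv2.convertScaleAbs(c,alpha=1.4)
    for q,col in((p,(0,0,255)),(p+y*.0425+[0,0,.013],(0,255,0)),(p-y*.0425+[0,0,.013],(255,0,0))):
        u=(proj(n,q)-b[:2]+.5)*5;cv2.circle(c,tuple(int(v) for v in u),3,col,-1)
    out.append(c)
cv2.imwrite('pics/g.png',cv2.hconcat(out))
```

```text
(no output)
```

View pics/g.png

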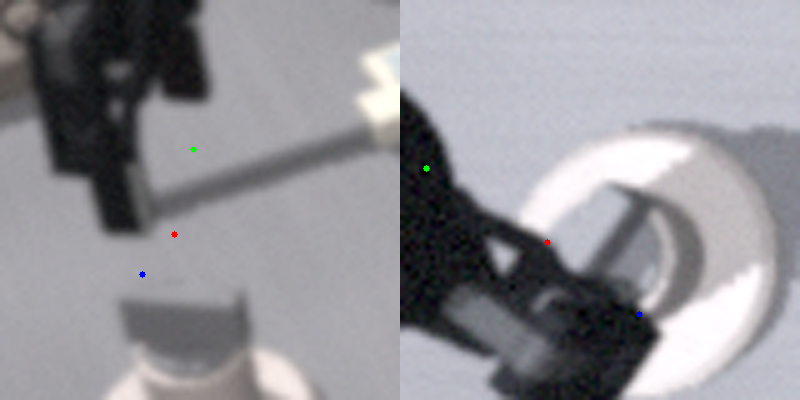

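Run:
```python
from h import *
s=arm.get_state();p=s['eef_pos'];y=s['ee_rot'][:,1];print(s['time_s'],p,s['qd'].round(3))
out=[]
for n,b in(('side',(90,10,210,190)),('top',(10,160,170,300))):
    g=cv2.imread(f'pics/{n}1.png')
    c=cv2.convertScaleAbs(cv2.resize(g[b[1]:b[3],b[0]:b[2]],None,fx=3.3,fy=3.3,interpolation=2),alpha=2.2)
    for q,col in((p,(0,0,255)),(p+[0,0,.06],(0,255,255)),(p+[0,0,.12],(0,255,255)),(p+y*.0425+[0,0,.013],(0,255,0)),(p-y*.0425+[0,0,.013],(255,0,0))):
        u=(proj(n,q)-b[:2]+.5)*3.3;cv2.circle(c,tuple(int(v) for v in u),2,col,-1)
    cv2.imwrite(f'pics/h_{n}.png',c)
```

```text
1.9667 [0.48484077 0.23295997 0.11966805] [ 0.    -0.011  0.002 -0.003 -0.001 -0.003  0.001]
```

View pics/h_side.png

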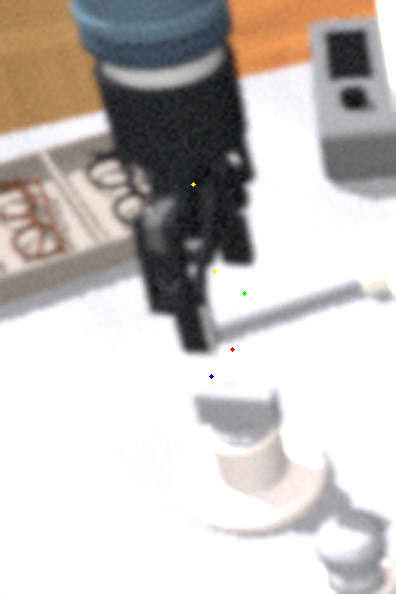

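View pics/h_top.png

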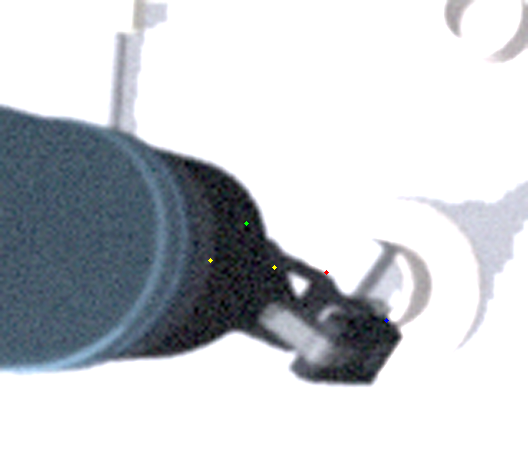

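The fingers don't show up where the pose predicts. I'll rise a little, shut the jaws and locate the fingertip directly.

Call:
carry_out(
  commands=[
    {"xyz":[0,0,20],"twist":0,"claw":0.9},
    {"xyz":[0,0,15],"twist":0,"claw":0.9},
    {"xyz":[0,0,0],"twist":0,"claw":0.9},
    {"xyz":[0,0,0],"twist":0,"claw":0.9},
    {"xyz":[0,0,0],"twist":0,"claw":0.9},
  ],
)

```text
time_s: 2.38
eef_pos: [0.4872, 0.2347, 0.1606]
ee_rot: [[-0.85, 0.527, 0.009], [0.527, 0.85, 0.004], [-0.005, 0.008, -1.0]]
contact_force: [0.5, 0.2, -0.4]
width: 0.299
```

Run:
```python
from h import *
s=arm.get_state();p=s['eef_pos'];y=s['ee_rot'][:,1];print(s['time_s'],p,s['qd'].round(3),s['width'])
for n,b in(('side',(90,10,210,190)),('top',(10,160,170,300))):
    g=arm.get_image(n);cv2.imwrite(f'pics/{n}2.png',g)
    c=cv2.convertScaleAbs(cv2.resize(g[b[1]:b[3],b[0]:b[2]],None,fx=3.3,fy=3.3,interpolation=2),alpha=2.2)
    for q,col in((p,(0,0,255)),(p+[0,0,.06],(0,255,255)),(p+[0,0,.12],(0,255,255))):
        u=(proj(n,q)-b[:2]+.5)*3.3;cv2.circle(c,tuple(int(v) for v in u),2,col,-1)
    cv2.imwrite(f'pics/i_{n}.png',c)
s=arm.get_state();print(s['time_s'],s['eef_pos'],s['joints'].round(4))
```

```text
2.3833 [0.48722471 0.23472539 0.16057789] [-0.003 -0.01  -0.001  0.002  0.    -0.004 -0.002] 0.2994505821736026
2.4833 [0.48665903 0.23441166 0.15981769] [-0.7063  0.4113  0.2198  1.8927 -0.1163  0.8419  0.5885]
```

View pics/i_side.png

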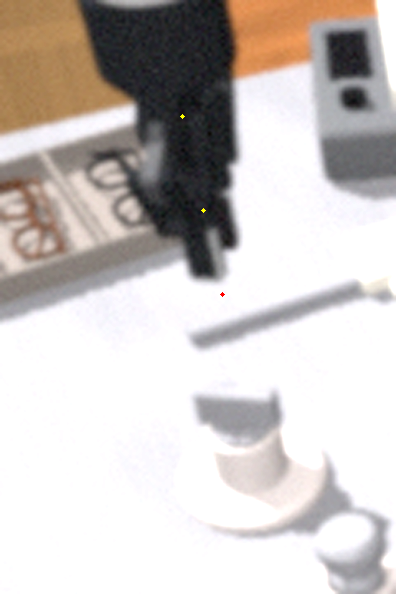

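View pics/i_top.png

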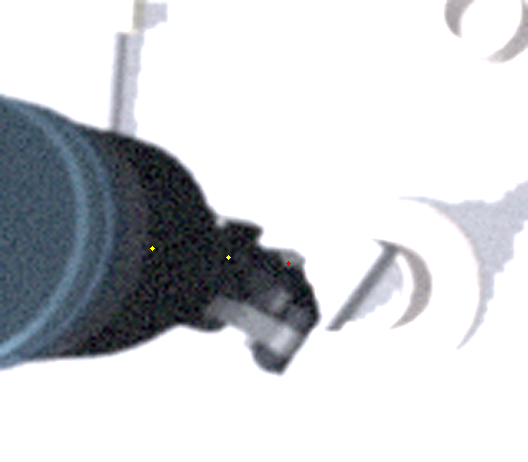

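Run:
```python
from h import *
s=arm.get_state();p=s['eef_pos'];R=s['ee_rot']
for n,b in(('side',(130,60,190,110)),('top',(60,215,130,285))):
    g=cv2.imread(f'pics/{n}2.png');k=9 if n=='side' else 8
    c=cv2.convertScaleAbs(cv2.resize(g[b[1]:b[3],b[0]:b[2]],None,fx=k,fy=k,interpolation=2),alpha=3.2,beta=-30)
    for sgn,col in((1,(0,255,0)),(-1,(255,80,0))):
        P=lambda x,y,z:tuple(int(v) for v in (proj(n,p+R@np.array([x,y*sgn,z]))-b[:2]+.5)*k)
        for z in(0,-.04):
            q=[P(x,y,z) for x,y in((-.011,.0127),(.011,.0127),(.011,.027),(-.011,.027))]
            cv2.polylines(c,[np.array(q)],True,col,1)
    cv2.imwrite(f'pics/j_{n}.png',c)
```

```text
(no output)
```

View pics/j_side.png

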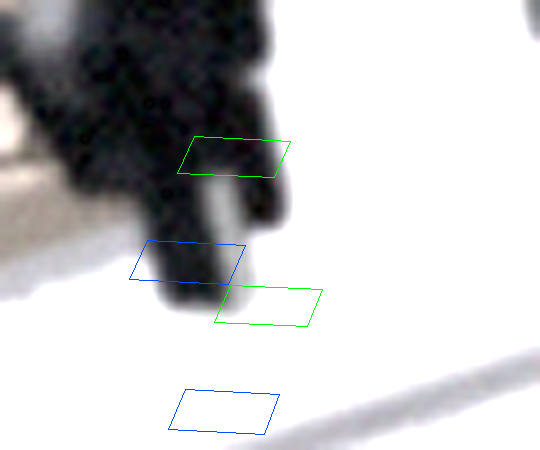

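View pics/j_top.png

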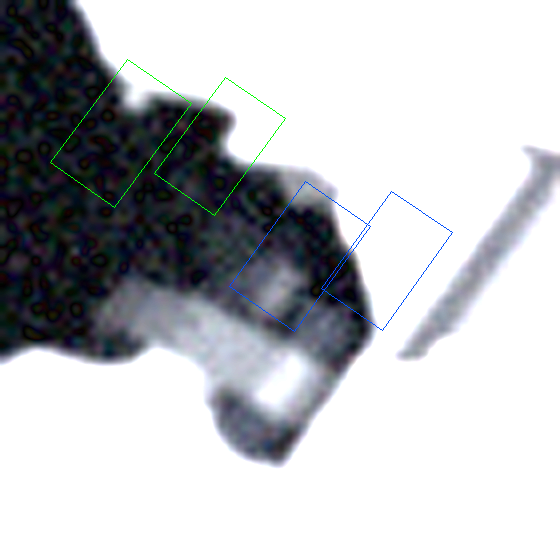

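Run:
```python
from h import *
from scipy.optimize import least_squares
print('gpo',arm.grip_point_offset)
p=np.array([.4867,.2345,.160]);y=arm.get_state()['ee_rot'][:,1]
for nm,(X,Y),s in(('near',(205,300),-1),('far',(268,220),1)):
    u=(130+(X+.5)/9-.5,60+(Y+.5)/9-.5)
    e,d=ray('side',*u)
    q=p+s*y*.018
    # point on ray closest to vertical line through q
    A=np.c_[d,[0,0,-1]];t=np.linalg.lstsq(A,np.array([q[0],q[1],0])-e,rcond=None)[0]
    print(nm,'z of line',t[1],'ray pt',(e+t[0]*d).round(4),'wanted',q.round(4))
```

```text
gpo 0.0187
near z of line 0.18805660676085764 ray pt [0.4781 0.2191 0.1881] wanted [0.4772 0.2192 0.1599]
far z of line 0.18345704835104712 ray pt [0.5009 0.2489 0.1835] wanted [0.4962 0.2498 0.1601]
```

Laterally the fingers match, but the tips appear about 20 mm higher than the reported TCP. I'll descend open in stages and look again at the wing.

Call:
carry_out(
  commands=[
    {"xyz":[-6,0,-10],"twist":0,"claw":0.2},
    {"xyz":[0,0,-20],"twist":0,"claw":0.2},
    {"xyz":[0,0,-20],"twist":0,"claw":0.2},
    {"xyz":[0,0,-20],"twist":0,"claw":0.2},
    {"xyz":[0,0,-10],"twist":0,"claw":0.2},
  ],
)

```text
time_s: 2.9
eef_pos: [0.4811, 0.2349, 0.0773]
ee_rot: [[-0.85, 0.527, 0.01], [0.527, 0.85, 0.005], [-0.006, 0.01, -1.0]]
contact_force: [-1.0, 0.2, 0.1]
width: 0.798
```

Call:
carry_out(
  commands=[
    {"xyz":[0,0,-7],"twist":0,"claw":0.2},
    {"xyz":[0,0,-4],"twist":0,"claw":0.2},
    {"xyz":[0,0,0],"twist":0,"claw":0.3},
    {"xyz":[0,0,0],"twist":0,"claw":0.4},
  ],
)

```text
time_s: 3.23
eef_pos: [0.4793, 0.2337, 0.0629]
ee_rot: [[-0.85, 0.527, 0.005], [0.527, 0.85, 0.002], [-0.003, 0.004, -1.0]]
contact_force: [-0.3, -0.4, 0.1]
width: 0.598
```

```bash
cat > look.py <<'E'
from h import *
import sys
s=arm.get_state();print(s['time_s'],s['eef_pos'].round(4),s['width'],s['contact_force'].round(1))
tag=sys.argv[1]; out=[]
for n,b in(('side',(115,60,205,180)),('top',(60,200,160,300))):
    g=arm.get_image(n);cv2.imwrite(f'pics/{n}_{tag}.png',g)
    c=cv2.resize(g[b[1]:b[3],b[0]:b[2]],(400,400*(b[3]-b[1])//(b[2]-b[0])),interpolation=2)
    c=cv2.copyMakeBorder(c,0,max(0,540-c.shape[0]),0,0,0)[:540]
    out.append(cv2.convertScaleAbs(c,alpha=1.8))
cv2.imwrite(f'pics/{tag}.png',cv2.hconcat(out))
s=arm.get_state();print(s['time_s'],s['eef_pos'].round(4))
E
python3 look.py k
```

```text
3.2333 [0.4793 0.2337 0.0629] 0.598391157705641 [-0.3 -0.4  0.1]
3.3333 [0.4796 0.2339 0.0633]
```

View pics/k.png

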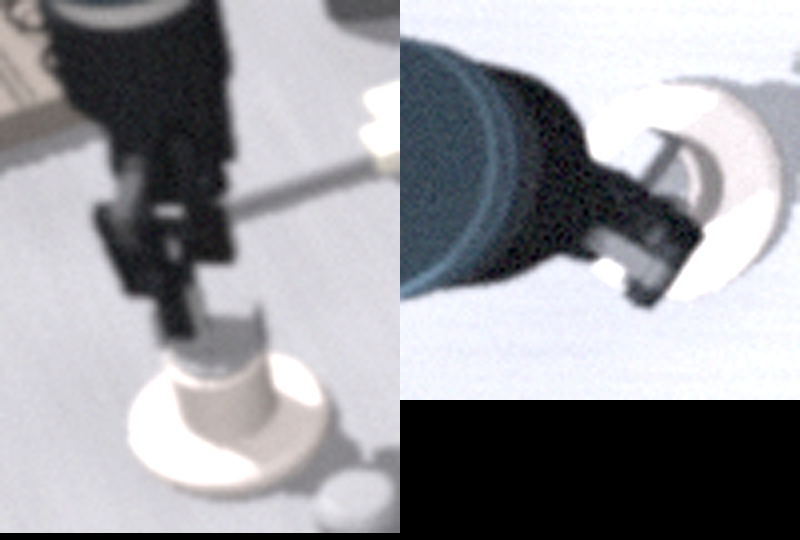

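Run:
```python
from h import *
for n,b in(('side',(130,90,180,150)),('top',(95,225,145,285))):
    g=cv2.imread(f'pics/{n}_k.png');k=12
    c=cv2.resize(g[b[1]:b[3],b[0]:b[2]].astype(np.float32),None,fx=k,fy=k,interpolation=2)
    c=255*np.clip(c/200,0,1)**.5
    for i in range(0,60,10):
        cv2.putText(c,str(b[0]+i),(i*k,10),0,.35,(0,0,255));cv2.putText(c,str(b[1]+i),(0,i*k+10),0,.35,(0,0,255))
    cv2.imwrite(f'pics/l_{n}.png',c[:600*12])
a=cv2.imread('pics/l_side.png')[:600,:400];b_=cv2.imread('pics/l_top.png')
cv2.imwrite('pics/l_top.png',b_[:600]);
```

```text
[ WARN:0@0.477] global loadsave.cpp:1063 imwrite_ Unsupported depth image for selected encoder is fallbacked to CV_8U.
```

View pics/l_side.png

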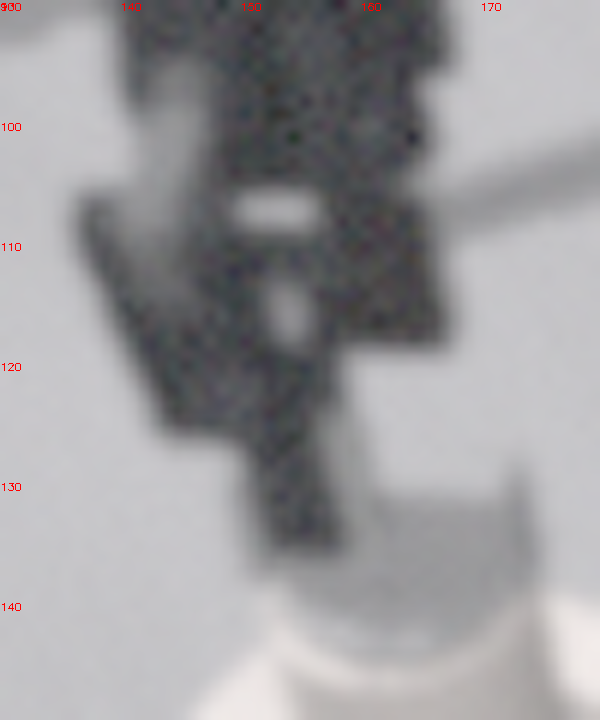

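View pics/l_top.png

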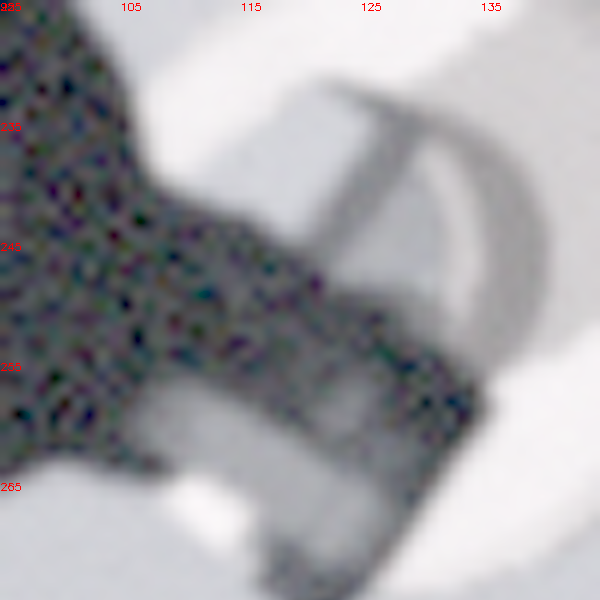

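Run:
```python
from h import *
s=arm.get_state();p=s['eef_pos'];R=s['ee_rot'];x,y=R[:,0],R[:,1]
for n in('side','top'):
    print(n,'wing top c',proj(n,[.4797,.2345,.084]).round(1),'tcp',proj(n,p).round(1))
    for h in(0,.01,.02,.04,.06,.09): print(h,'near back',proj(n,p-y*(.0255+.0145)+[0,0,h]).round(1),'near inner',proj(n,p-y*.0255+[0,0,h]).round(1),'far inner',proj(n,p+y*.0255+[0,0,h]).round(1))
    print('tool x 10mm',(proj(n,p+x*.01)-proj(n,p)).round(2))
```

```text
side wing top c [160.4 128.7] tcp [162.1 136. ]
0 near back [157.6 148.3] near inner [159.3 143.7] far inner [164.9 128.5]
0.01 near back [156.7 144.9] near inner [158.4 140.3] far inner [164.1 125.1]
0.02 near back [155.8 141.4] near inner [157.5 136.8] far inner [163.3 121.6]
0.04 near back [154.  134.2] near inner [155.8 129.7] far inner [161.7 114.5]
0.06 near back [152.1 126.9] near inner [153.9 122.3] far inner [160.  107.1]
0.09 near back [149.1 115.2] near inner [151.  110.7] far inner [157.4  95.5]
tool x 10mm [-4.37 -0.25]
top wing top c [115.1 245.9] tcp [119.7 246.4]
0 near back [137.9 258.8] near inner [131.3 254.3] far inner [108.2 238.5]
0.01 near back [136.1 258.9] near inner [129.4 254.3] far inner [106.  238.2]
0.02 near back [134.3 258.9] near inner [127.5 254.2] far inner [103.8 237.9]
0.04 near back [130.6 259. ] near inner [123.5 254.1] far inner [ 99.  237.3]
0.06 near back [126.5 259. ] near inner [119.3 254. ] far inner [ 94.  236.6]
0.09 near back [120.  259.1] near inner [112.4 253.9] far inner [ 85.8 235.6]
tool x 10mm [-3.39  4.76]
```

Lateral position looks right. To settle the tip height, I'll narrow the jaws around the wing and feel for the cap with gentle downward steps.

Call:
carry_out(
  commands=[
    {"xyz":[0,0,0],"twist":0,"claw":0.65},
    {"xyz":[0,0,0],"twist":0,"claw":0.65},
    {"xyz":[0,0,0],"twist":0,"claw":0.65},
  ],
)

```text
time_s: 3.58
eef_pos: [0.4809, 0.2347, 0.0652]
ee_rot: [[-0.85, 0.527, 0.009], [0.527, 0.85, 0.004], [-0.005, 0.008, -1.0]]
contact_force: [-0.9, 0.7, -0.4]
width: 0.352
```

Call:
carry_out(
  commands=[
    {"xyz":[0,0,-3],"twist":0,"claw":0.65},
    {"xyz":[0,0,-2],"twist":0,"claw":0.65},
  ],
)

```text
time_s: 3.75
eef_pos: [0.4817, 0.2352, 0.0609]
ee_rot: [[-0.85, 0.527, 0.011], [0.527, 0.85, 0.006], [-0.006, 0.01, -1.0]]
contact_force: [-0.4, 0.6, 0.7]
width: 0.352
```

Call:
carry_out(
  commands=[
    {"xyz":[-1,0,-3],"twist":0,"claw":0.65},
    {"xyz":[0,0,-3],"twist":0,"claw":0.65},
  ],
)

```text
time_s: 3.92
eef_pos: [0.4809, 0.2353, 0.0547]
ee_rot: [[-0.85, 0.527, 0.011], [0.527, 0.85, 0.006], [-0.007, 0.011, -1.0]]
contact_force: [0.3, 0.9, 0.1]
width: 0.35
```

```bash
python3 look.py m
python3 - <<'E'
from h import *
b=(130,80,185,150);g=cv2.imread('pics/side_m.png');c=cv2.resize(g[b[1]:b[3],b[0]:b[2]].astype(np.float32),None,fx=8,fy=8,interpolation=2)
cv2.imwrite('pics/m2.png',(255*np.clip(c/200,0,1)**.5).astype('uint8'))
E
```

```text
3.9167 [0.4809 0.2353 0.0547] 0.3500282979568337 [0.3 0.9 0.1]
4.0167 [0.4806 0.2351 0.0543]
```

View pics/m2.png

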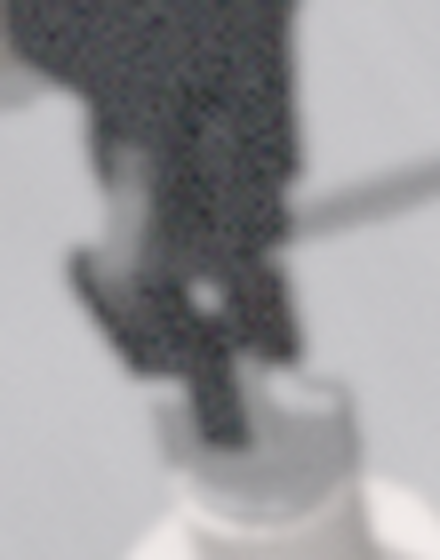

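Call:
carry_out(
  commands=[
    {"xyz":[0,0,-3],"twist":0,"claw":0.65},
    {"xyz":[0,0,-2],"twist":0,"claw":0.65},
  ],
)

```text
time_s: 4.18
eef_pos: [0.4807, 0.2351, 0.049]
ee_rot: [[-0.85, 0.527, 0.011], [0.527, 0.85, 0.005], [-0.006, 0.01, -1.0]]
contact_force: [0.7, 0.7, 0.0]
width: 0.353
```

Call:
carry_out(
  commands=[
    {"xyz":[0,0,-2],"twist":0,"claw":0.65},
    {"xyz":[0,0,-1],"twist":0,"claw":0.65},
  ],
)

```text
time_s: 4.35
eef_pos: [0.4806, 0.235, 0.0454]
ee_rot: [[-0.85, 0.527, 0.01], [0.527, 0.85, 0.005], [-0.006, 0.01, -1.0]]
contact_force: [0.5, -0.3, 0.2]
width: 0.35
```

Call:
carry_out(
  commands=[
    {"xyz":[0,0,-2],"twist":0,"claw":0.65},
    {"xyz":[0,0,-1],"twist":0,"claw":0.65},
  ],
)

```text
time_s: 4.52
eef_pos: [0.4806, 0.235, 0.042]
ee_rot: [[-0.85, 0.527, 0.01], [0.527, 0.85, 0.005], [-0.006, 0.01, -1.0]]
contact_force: [0.2, -0.1, 0.2]
width: 0.347
```

Call:
carry_out(
  commands=[
    {"xyz":[0,0,-2],"twist":0,"claw":0.65},
  ],
)

```text
time_s: 4.6
eef_pos: [0.4808, 0.235, 0.0399]
ee_rot: [[-0.85, 0.527, 0.011], [0.527, 0.85, 0.005], [-0.006, 0.01, -1.0]]
contact_force: [0.2, -0.2, -0.2]
width: 0.353
```

Call:
carry_out(
  commands=[
    {"xyz":[0,0,-2],"twist":0,"claw":0.65},
  ],
)

```text
time_s: 4.68
eef_pos: [0.4808, 0.2351, 0.0378]
ee_rot: [[-0.85, 0.527, 0.011], [0.527, 0.85, 0.005], [-0.006, 0.01, -1.0]]
contact_force: [-0.3, 0.4, -0.0]
width: 0.351
```

```bash
cat > zo.py <<'E'
from h import *
import sys
t=sys.argv[1]
o=[]
for n,b in(('side',(125,80,190,155)),('top',(85,215,150,290))):
    g=arm.get_image(n);c=cv2.resize(g[b[1]:b[3],b[0]:b[2]].astype(np.float32),None,fx=6,fy=6,interpolation=2);o.append((255*np.clip(c/200,0,1)**.5).astype('uint8'))
cv2.imwrite(f'pics/{t}.png',cv2.hconcat(o));s=arm.get_state();print(s['time_s'],s['eef_pos'].round(4),s['contact_force'].round(1),s['ft_torque'].round(2),s['width'])
E
python3 zo.py n1
```

```text
4.7833 [0.4805 0.2349 0.0376] [ 0.1 -0.4  0.4] [0.   0.01 0.03] 0.3481527748241921
```

View pics/n1.png

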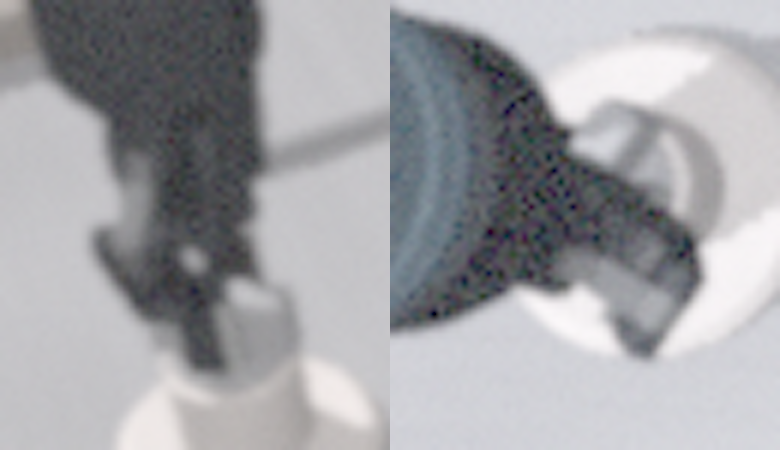

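Both views show the fingers centred on the wing, 17 mm of wing exposed at its end, as expected. I'll keep feeling downward for the cap.

Call:
carry_out(
  commands=[
    {"xyz":[0,0,-2],"twist":0,"claw":0.65},
  ],
)

```text
time_s: 4.87
eef_pos: [0.4808, 0.2351, 0.0357]
ee_rot: [[-0.85, 0.527, 0.011], [0.527, 0.85, 0.005], [-0.006, 0.01, -1.0]]
contact_force: [0.4, -0.4, -0.3]
width: 0.352
```

Call:
carry_out(
  commands=[
    {"xyz":[0,0,-2],"twist":0,"claw":0.65},
  ],
)

```text
time_s: 4.95
eef_pos: [0.4809, 0.2351, 0.0337]
ee_rot: [[-0.85, 0.527, 0.011], [0.527, 0.85, 0.005], [-0.006, 0.01, -1.0]]
contact_force: [-0.8, 0.3, 0.1]
width: 0.352
```

Call:
carry_out(
  commands=[
    {"xyz":[0,0,-1],"twist":0,"claw":0.65},
  ],
)

```text
time_s: 5.03
eef_pos: [0.4809, 0.235, 0.0328]
ee_rot: [[-0.85, 0.527, 0.01], [0.527, 0.85, 0.005], [-0.006, 0.01, -1.0]]
contact_force: [-4.2, -2.0, 17.8]
width: 0.35
```

Contact at TCP z ≈ 0.033, so the fingertips sit about 23 mm behind the reported TCP at this opening. I'll back off 4 mm and grip.

Call:
carry_out(
  commands=[
    {"xyz":[-1,0,5],"twist":0,"claw":0.65},
    {"xyz":[0,0,0],"twist":0,"claw":1},
    {"xyz":[0,0,0],"twist":0,"claw":1},
    {"xyz":[0,0,0],"twist":0,"claw":1},
    {"xyz":[0,0,0],"twist":0,"claw":1},
  ],
  force=90,
)

```text
time_s: 5.45
eef_pos: [0.4801, 0.2353, 0.038]
ee_rot: [[-0.85, 0.527, 0.011], [0.527, 0.85, 0.006], [-0.007, 0.011, -1.0]]
contact_force: [-0.2, -0.1, 0.5]
width: 0.14
```

```bash
python3 zo.py n2
```

```text
5.55 [0.4801 0.2353 0.0381] [-0.2  0.  -0.4] [-0.02 -0.03  0.01] 0.1440944509837016
```

View pics/n2.png

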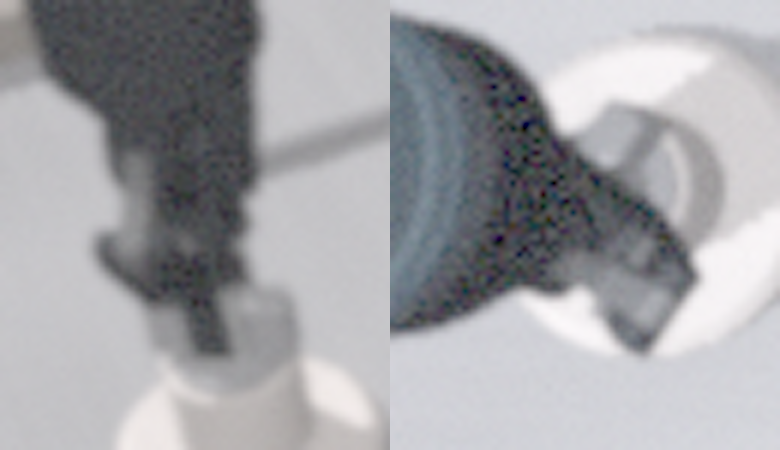

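Held at width 0.14. The fingertips are on the lower half of the wing. First trial twist, with a small upward bias.

Call:
carry_out(
  commands=[
    {"xyz":[0,0,1],"twist":4,"claw":1},
    {"xyz":[0,0,1],"twist":4,"claw":1},
  ],
)

```text
time_s: 5.72
eef_pos: [0.4802, 0.2357, 0.0392]
ee_rot: [[-0.916, 0.401, 0.011], [0.401, 0.916, 0.007], [-0.007, 0.011, -1.0]]
contact_force: [3.1, 0.5, -12.7]
width: 0.144
```

```bash
cat > st.py <<'E'
from plant import arm
import numpy as np
s=arm.get_state();R=s['ee_rot'];print(s['time_s'],s['eef_pos'].round(4),'ang',np.degrees(np.arctan2(R[1,1],R[0,1])).round(1),'tilt',R[:,2].round(3),s['contact_force'].round(1),s['ft_torque'].round(2),round(s['width'],3))
E
python3 st.py
```

```text
5.7167 [0.4802 0.2357 0.0392] ang 66.3 tilt [ 0.011  0.007 -1.   ] [  3.1   0.5 -12.7] [ 0.26 -0.83 -0.35] 0.144
```

Torque 0.35 N m and pull 12.7 N are both as specified. Continuing the swing.

Call:
carry_out(
  commands=[
    {"xyz":[0,0,1],"twist":6,"claw":1},
    {"xyz":[0,0,1],"twist":6,"claw":1},
    {"xyz":[0,0,1],"twist":6,"claw":1},
    {"xyz":[0,0,1],"twist":4,"claw":1},
  ],
)

```text
time_s: 6.05
eef_pos: [0.4806, 0.2361, 0.04]
ee_rot: [[-1.0, 0.013, 0.009], [0.013, 1.0, 0.012], [-0.008, 0.012, -1.0]]
contact_force: [2.6, 1.6, -9.0]
width: 0.139
```

```bash
python3 st.py
```

```text
6.05 [0.4806 0.2361 0.04  ] ang 89.2 tilt [ 0.009  0.012 -1.   ] [ 2.6  1.6 -9. ] [ 0.35 -0.7  -0.35] 0.139
```

Call:
carry_out(
  commands=[
    {"xyz":[0,0,1],"twist":-6,"claw":1},
    {"xyz":[0,0,1],"twist":-6,"claw":1},
    {"xyz":[0,0,1],"twist":-6,"claw":1},
    {"xyz":[0,0,1],"twist":-6,"claw":1},
    {"xyz":[0,0,1],"twist":-6,"claw":1},
  ],
)

```text
time_s: 6.47
eef_pos: [0.4801, 0.2356, 0.0405]
ee_rot: [[-0.853, 0.522, 0.013], [0.522, 0.853, 0.006], [-0.007, 0.012, -1.0]]
contact_force: [1.6, 2.1, -7.9]
width: 0.147
```

```bash
python3 st.py
```

```text
6.4667 [0.4801 0.2356 0.0405] ang 58.5 tilt [ 0.013  0.006 -1.   ] [ 1.6  2.1 -7.9] [ 0.13 -0.45  0.3 ] 0.147
```

Call:
carry_out(
  commands=[
    {"xyz":[0,0,1.5],"twist":-6,"claw":1},
    {"xyz":[0,0,1.5],"twist":-6,"claw":1},
    {"xyz":[0,0,1.5],"twist":-6,"claw":1},
    {"xyz":[0,0,1.5],"twist":-6,"claw":1},
    {"xyz":[0,0,1.5],"twist":-5,"claw":1},
  ],
)

```text
time_s: 6.88
eef_pos: [0.4792, 0.2354, 0.0424]
ee_rot: [[-0.475, 0.88, 0.014], [0.88, 0.475, -0.005], [-0.011, 0.01, -1.0]]
contact_force: [4.5, 1.2, -16.4]
width: 0.14
```

```bash
python3 st.py
```

```text
6.8833 [0.4792 0.2354 0.0424] ang 28.3 tilt [ 0.014 -0.005 -1.   ] [  4.5   1.2 -16.4] [ 0.5  -1.03  0.32] 0.14
```

Call:
carry_out(
  commands=[
    {"xyz":[0,0,1.5],"twist":6,"claw":1},
    {"xyz":[0,0,1.5],"twist":6,"claw":1},
    {"xyz":[0,0,1.5],"twist":6,"claw":1},
    {"xyz":[0,0,1.5],"twist":6,"claw":1},
    {"xyz":[0,0,1.5],"twist":6,"claw":1},
  ],
)

```text
time_s: 7.3
eef_pos: [0.4798, 0.2356, 0.0431]
ee_rot: [[-0.858, 0.513, 0.019], [0.513, 0.858, 0.0], [-0.017, 0.01, -1.0]]
contact_force: [4.7, 2.9, -15.3]
width: 0.144
```

Call:
carry_out(
  commands=[
    {"xyz":[0,0,1.5],"twist":6,"claw":1},
    {"xyz":[0,0,1.5],"twist":6,"claw":1},
    {"xyz":[0,0,1.5],"twist":6,"claw":1},
    {"xyz":[0,0,1.5],"twist":6,"claw":1},
    {"xyz":[0,0,1.5],"twist":5,"claw":1},
  ],
)

```text
time_s: 7.72
eef_pos: [0.4803, 0.236, 0.0445]
ee_rot: [[-1.0, 0.01, 0.018], [0.011, 1.0, 0.011], [-0.018, 0.011, -1.0]]
contact_force: [4.8, 2.7, -15.6]
width: 0.139
```

```bash
python3 st.py
```

```text
7.7167 [0.4803 0.236  0.0445] ang 89.4 tilt [ 0.018  0.011 -1.   ] [  4.8   2.7 -15.6] [ 0.54 -1.02 -0.35] 0.139
```

Call:
carry_out(
  commands=[
    {"xyz":[0,0,1.5],"twist":-6,"claw":1},
    {"xyz":[0,0,1.5],"twist":-6,"claw":1},
    {"xyz":[0,0,1.5],"twist":-6,"claw":1},
    {"xyz":[0,0,1.5],"twist":-6,"claw":1},
    {"xyz":[0,0,1.5],"twist":-6,"claw":1},
  ],
)

```text
time_s: 8.13
eef_pos: [0.4799, 0.2356, 0.0451]
ee_rot: [[-0.855, 0.518, 0.021], [0.519, 0.855, 0.001], [-0.018, 0.012, -1.0]]
contact_force: [3.8, 1.2, -13.8]
width: 0.143
```

Call:
carry_out(
  commands=[
    {"xyz":[0,0,1.5],"twist":-6,"claw":1},
    {"xyz":[0,0,1.5],"twist":-6,"claw":1},
    {"xyz":[0,0,1.5],"twist":-6,"claw":1},
    {"xyz":[0,0,1.5],"twist":-6,"claw":1},
    {"xyz":[0,0,1.5],"twist":-5,"claw":1},
  ],
)

```text
time_s: 8.55
eef_pos: [0.4792, 0.2356, 0.0466]
ee_rot: [[-0.479, 0.878, 0.019], [0.878, 0.479, -0.014], [-0.021, 0.01, -1.0]]
contact_force: [3.6, 2.0, -15.1]
width: 0.145
```

```bash
python3 st.py
```

```text
8.55 [0.4792 0.2356 0.0466] ang 28.6 tilt [ 0.019 -0.014 -1.   ] [  3.6   2.  -15.1] [ 0.45 -0.97  0.34] 0.145
```

Call:
carry_out(
  commands=[
    {"xyz":[0,0,1.5],"twist":6,"claw":1},
    {"xyz":[0,0,1.5],"twist":6,"claw":1},
    {"xyz":[0,0,1.5],"twist":6,"claw":1},
    {"xyz":[0,0,1.5],"twist":6,"claw":1},
    {"xyz":[0,0,1.5],"twist":6,"claw":1},
  ],
)

```text
time_s: 8.97
eef_pos: [0.4797, 0.2357, 0.0498]
ee_rot: [[-0.86, 0.509, 0.027], [0.509, 0.861, -0.005], [-0.026, 0.01, -1.0]]
contact_force: [3.6, 3.0, -17.4]
width: 0.143
```

```bash
python3 st.py
```

```text
8.9667 [0.4797 0.2357 0.0498] ang 59.4 tilt [ 0.027 -0.005 -1.   ] [  3.6   3.  -17.4] [ 0.57 -1.14 -0.29] 0.143
```

Call:
carry_out(
  commands=[
    {"xyz":[0,0,1.5],"twist":6,"claw":1},
    {"xyz":[0,0,1.5],"twist":6,"claw":1},
    {"xyz":[0,0,1.5],"twist":6,"claw":1},
    {"xyz":[0,0,1.5],"twist":6,"claw":1},
    {"xyz":[0,0,1.5],"twist":5,"claw":1},
  ],
)

```text
time_s: 9.38
eef_pos: [0.4802, 0.2359, 0.0511]
ee_rot: [[-1.0, 0.005, 0.027], [0.006, 1.0, 0.011], [-0.027, 0.011, -1.0]]
contact_force: [4.5, 2.6, -16.0]
width: 0.144
```

```bash
python3 st.py; python3 zo.py n3
```

```text
9.3833 [0.4802 0.2359 0.0511] ang 89.7 tilt [ 0.027  0.011 -1.   ] [  4.5   2.6 -16. ] [ 0.66 -1.07 -0.3 ] 0.144
9.4833 [0.4802 0.236  0.0511] [  5.   3. -15.] [ 0.63 -1.02 -0.19] 0.14333318234704417
```

View pics/n3.png

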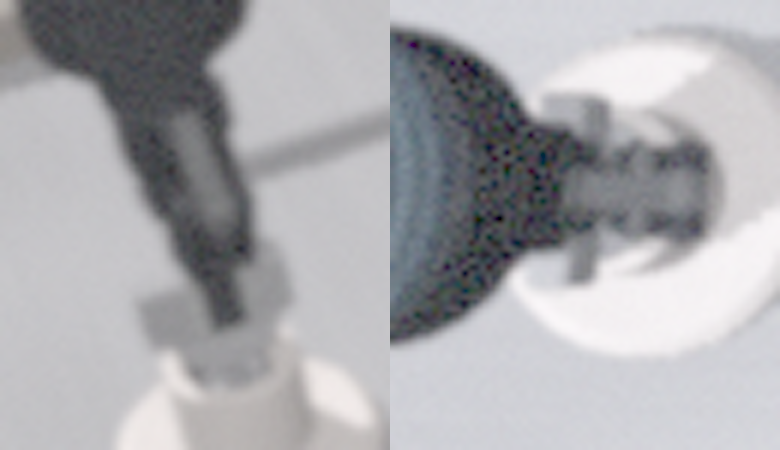

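The side view shows the wing turned and the cap visibly lifted off the collar, with the grip centred. Swinging back.

Call:
carry_out(
  commands=[
    {"xyz":[0,0,1.5],"twist":-6,"claw":1},
    {"xyz":[0,0,1.5],"twist":-6,"claw":1},
    {"xyz":[0,0,1.5],"twist":-6,"claw":1},
    {"xyz":[0,0,1.5],"twist":-6,"claw":1},
    {"xyz":[0,0,1.5],"twist":-6,"claw":1},
  ],
)

```text
time_s: 9.9
eef_pos: [0.4797, 0.2357, 0.0547]
ee_rot: [[-0.852, 0.522, 0.028], [0.523, 0.853, -0.004], [-0.026, 0.011, -1.0]]
contact_force: [4.5, 1.9, -15.7]
width: 0.14
```

```bash
python3 st.py
```

```text
9.9 [0.4797 0.2357 0.0547] ang 58.5 tilt [ 0.028 -0.004 -1.   ] [  4.5   1.9 -15.7] [ 0.45 -0.99  0.32] 0.14
```

```bash
python3 zo.py n4
```

```text
10.0 [0.4797 0.2357 0.0547] [  4.7   1.5 -14.2] [ 0.46 -0.91  0.11] 0.14272561817076204
```

View pics/n4.png

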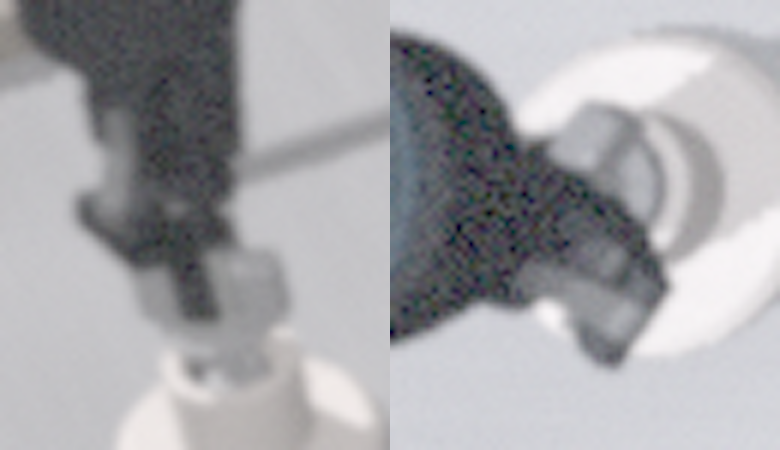

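The plug is well up, with the shank visible above the socket. I'll try lifting gently.

Call:
carry_out(
  commands=[
    {"xyz":[0,0,2],"twist":0,"claw":1},
    {"xyz":[0,0,2],"twist":0,"claw":1},
    {"xyz":[0,0,2],"twist":0,"claw":1},
  ],
)

```text
time_s: 10.25
eef_pos: [0.4797, 0.2357, 0.0596]
ee_rot: [[-0.859, 0.511, 0.028], [0.511, 0.859, -0.005], [-0.027, 0.01, -1.0]]
contact_force: [1.5, 0.5, -1.7]
width: 0.144
```

```bash
python3 st.py
```

```text
10.25 [0.4797 0.2357 0.0596] ang 59.2 tilt [ 0.028 -0.005 -1.   ] [ 1.5  0.5 -1.7] [-0.12 -0.15 -0.  ] 0.144
```

Free now, with only the plug's weight left. I'll lift it clear, high enough to pass over the 92 mm knob foot.

Call:
carry_out(
  commands=[
    {"xyz":[0,0,8],"twist":0,"claw":1},
    {"xyz":[0,0,12],"twist":0,"claw":1},
    {"xyz":[0,0,15],"twist":0,"claw":1},
    {"xyz":[0,0,18],"twist":0,"claw":1},
    {"xyz":[0,0,20],"twist":0,"claw":1},
  ],
)

```text
time_s: 10.67
eef_pos: [0.4751, 0.2324, 0.1367]
ee_rot: [[-0.861, 0.509, 0.018], [0.509, 0.861, -0.009], [-0.02, 0.001, -1.0]]
contact_force: [-0.2, 0.3, -2.2]
width: 0.145
```

Call:
carry_out(
  commands=[
    {"xyz":[0,0,20],"twist":0,"claw":1},
    {"xyz":[0,0,15],"twist":0,"claw":1},
    {"xyz":[0,0,8],"twist":0,"claw":1},
  ],
)

```text
time_s: 10.92
eef_pos: [0.4749, 0.2315, 0.1877]
ee_rot: [[-0.861, 0.508, 0.019], [0.508, 0.861, -0.006], [-0.02, 0.004, -1.0]]
contact_force: [1.3, 0.6, -1.8]
width: 0.141
```

```bash
python3 st.py
python3 - <<'E'
from h import *
cv2.imwrite('pics/s5.png',arm.get_image('side'))
E
```

```text
10.9167 [0.4749 0.2315 0.1877] ang 59.4 tilt [ 0.019 -0.006 -1.   ] [ 1.3  0.6 -1.8] [ 0.04 -0.04  0.  ] 0.141
```

View pics/s5.png

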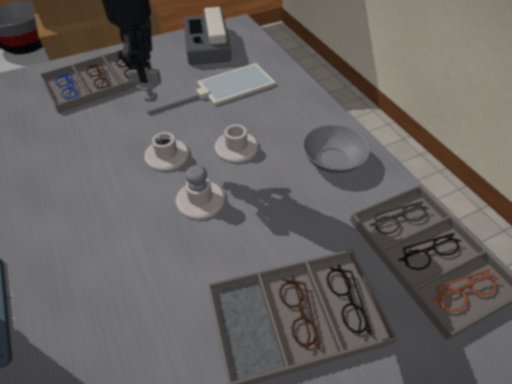

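The plug is out: the side view shows it hanging at (150,90), and the socket at (163,143) is open. Carrying it to the tray.

Call:
carry_out(
  commands=[
    {"xyz":[0,-12,0],"twist":0,"claw":1},
    {"xyz":[0,-20,0],"twist":0,"claw":1},
    {"xyz":[0,-28,0],"twist":0,"claw":1},
    {"xyz":[0,-32,0],"twist":0,"claw":1},
    {"xyz":[0,-32,0],"twist":0,"claw":1},
  ],
)

```text
time_s: 11.38
eef_pos: [0.4721, 0.1082, 0.1879]
ee_rot: [[-0.868, 0.496, 0.018], [0.496, 0.868, -0.002], [-0.017, 0.007, -1.0]]
contact_force: [0.3, -0.1, -1.2]
width: 0.147
```

Call:
carry_out(
  commands=[
    {"xyz":[0,-32,0],"twist":0,"claw":1},
    {"xyz":[0,-32,0],"twist":0,"claw":1},
    {"xyz":[0,-32,0],"twist":0,"claw":1},
    {"xyz":[0,-32,0],"twist":0,"claw":1},
    {"xyz":[0,-32,0],"twist":0,"claw":1},
  ],
)

```text
time_s: 11.8
eef_pos: [0.4637, -0.0643, 0.184]
ee_rot: [[-0.868, 0.497, 0.008], [0.497, 0.868, -0.004], [-0.009, 0.001, -1.0]]
contact_force: [1.2, -0.3, -1.6]
width: 0.142
```

Remaining: about (+6, −158).

Call:
carry_out(
  commands=[
    {"xyz":[1,-32,0],"twist":0,"claw":1},
    {"xyz":[2,-32,0],"twist":0,"claw":1},
    {"xyz":[2,-30,0],"twist":0,"claw":1},
    {"xyz":[2,-24,0],"twist":0,"claw":1},
    {"xyz":[2,-14,0],"twist":0,"claw":1},
  ],
)

```text
time_s: 12.22
eef_pos: [0.4619, -0.2107, 0.1802]
ee_rot: [[-0.864, 0.504, -0.003], [0.504, 0.864, -0.004], [0.001, -0.005, -1.0]]
contact_force: [-0.1, 0.3, -0.7]
width: 0.146
```

Call:
carry_out(
  commands=[
    {"xyz":[0,-8,-5],"twist":0,"claw":1},
    {"xyz":[0,0,-10],"twist":0,"claw":1},
    {"xyz":[0,0,-15],"twist":0,"claw":1},
    {"xyz":[0,0,-15],"twist":0,"claw":1},
  ],
)

```text
time_s: 12.55
eef_pos: [0.4572, -0.2267, 0.1329]
ee_rot: [[-0.859, 0.513, -0.004], [0.513, 0.858, -0.006], [0.001, -0.008, -1.0]]
contact_force: [0.6, -0.1, -0.8]
width: 0.144
```

```bash
python3 st.py
python3 - <<'E'
from h import *
a=arm.get_image('side');b=arm.get_image('top')
cv2.imwrite('pics/s6.png',cv2.hconcat([cv2.resize(a[190:384,180:420],None,fx=1.65,fy=1.65),cv2.resize(b[120:314,250:490],None,fx=1.65,fy=1.65)]))
E
```

```text
12.55 [ 0.4572 -0.2267  0.1329] ang 59.1 tilt [-0.004 -0.006 -1.   ] [ 0.6 -0.1 -0.8] [0.04 0.01 0.04] 0.144
```

View pics/s6.png

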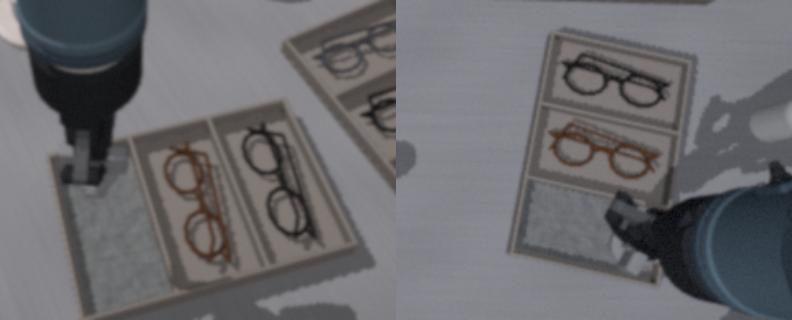

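Over the empty compartment. Correcting x by +13 mm and descending; touchdown is expected at TCP z ≈ 0.027.

Call:
carry_out(
  commands=[
    {"xyz":[6,2,-12],"twist":0,"claw":1},
    {"xyz":[6,2,-15],"twist":0,"claw":1},
    {"xyz":[3,1,-15],"twist":0,"claw":1},
    {"xyz":[0,0,-10],"twist":0,"claw":1},
    {"xyz":[0,0,-5],"twist":0,"claw":1},
  ],
)

```text
time_s: 13.07
eef_pos: [0.4696, -0.2177, 0.0731]
ee_rot: [[-0.86, 0.51, -0.011], [0.51, 0.86, -0.002], [0.008, -0.008, -1.0]]
contact_force: [-0.1, 0.2, -1.4]
width: 0.14
```

Call:
carry_out(
  commands=[
    {"xyz":[0,0,-8],"twist":0,"claw":1},
    {"xyz":[0,0,-8],"twist":0,"claw":1},
    {"xyz":[0,0,-5],"twist":0,"claw":1},
    {"xyz":[0,0,-3],"twist":0,"claw":1},
  ],
)

```text
time_s: 13.4
eef_pos: [0.4692, -0.2174, 0.0477]
ee_rot: [[-0.861, 0.509, -0.011], [0.509, 0.861, -0.002], [0.008, -0.007, -1.0]]
contact_force: [-0.0, 0.8, 0.1]
width: 0.145
```

```bash
python3 st.py
```

```text
13.4 [ 0.4692 -0.2174  0.0477] ang 59.4 tilt [-0.011 -0.002 -1.   ] [-0.   0.8  0.1] [ 0.01 -0.01  0.  ] 0.145
```

Call:
carry_out(
  commands=[
    {"xyz":[0,-1,-5],"twist":0,"claw":1},
    {"xyz":[0,-1,-4],"twist":0,"claw":1},
    {"xyz":[0,0,-3],"twist":0,"claw":1},
  ],
)

```text
time_s: 13.65
eef_pos: [0.4694, -0.2201, 0.0351]
ee_rot: [[-0.86, 0.51, -0.01], [0.51, 0.86, -0.003], [0.007, -0.007, -1.0]]
contact_force: [0.2, 0.7, -0.9]
width: 0.141
```

Call:
carry_out(
  commands=[
    {"xyz":[0,0,-2],"twist":0,"claw":1},
    {"xyz":[0,0,-1],"twist":0,"claw":1},
  ],
)

```text
time_s: 13.82
eef_pos: [0.4693, -0.2203, 0.0315]
ee_rot: [[-0.86, 0.51, -0.01], [0.51, 0.86, -0.003], [0.007, -0.007, -1.0]]
contact_force: [0.1, 0.8, -1.4]
width: 0.142
```

Call:
carry_out(
  commands=[
    {"xyz":[0,0,-1.5],"twist":0,"claw":1},
    {"xyz":[0,0,-1],"twist":0,"claw":1},
  ],
)

```text
time_s: 13.98
eef_pos: [0.4695, -0.2205, 0.0289]
ee_rot: [[-0.86, 0.51, -0.009], [0.51, 0.86, -0.003], [0.007, -0.007, -1.0]]
contact_force: [0.1, -0.3, -1.2]
width: 0.142
```

Call:
carry_out(
  commands=[
    {"xyz":[0,0,-1],"twist":0,"claw":1},
  ],
)

```text
time_s: 14.07
eef_pos: [0.4696, -0.2205, 0.0279]
ee_rot: [[-0.86, 0.51, -0.009], [0.51, 0.86, -0.003], [0.007, -0.007, -1.0]]
contact_force: [-0.1, 0.0, -2.3]
width: 0.148
```

Call:
carry_out(
  commands=[
    {"xyz":[0,0,-1],"twist":0,"claw":1},
  ],
)

```text
time_s: 14.15
eef_pos: [0.4697, -0.2205, 0.027]
ee_rot: [[-0.86, 0.51, -0.009], [0.51, 0.86, -0.003], [0.006, -0.007, -1.0]]
contact_force: [-2.5, 1.5, 15.2]
width: 0.144
```

Touchdown at exactly the predicted height, with 15 N of contact. Releasing, then looking.

Call:
carry_out(
  commands=[
    {"xyz":[0,0,0.5],"twist":0,"claw":0.7},
    {"xyz":[0,0,0],"twist":0,"claw":0.5},
    {"xyz":[0,0,0],"twist":0,"claw":0.3},
    {"xyz":[0,0,0],"twist":0,"claw":0.3},
  ],
)

```text
time_s: 14.48
eef_pos: [0.4706, -0.2207, 0.0281]
ee_rot: [[-0.86, 0.51, -0.007], [0.51, 0.86, -0.003], [0.005, -0.007, -1.0]]
contact_force: [-0.2, -0.4, -1.0]
width: 0.688
```

```bash
python3 st.py
cat > tr.py <<'E'
from h import *
import sys
a=arm.get_image('side');b=arm.get_image('top')
o=cv2.hconcat([cv2.resize(a[190:384,180:420],None,fx=1.65,fy=1.65,interpolation=2),cv2.resize(b[120:314,250:490],None,fx=1.65,fy=1.65,interpolation=2)])
cv2.imwrite(f'pics/{sys.argv[1]}.png',cv2.convertScaleAbs(o,alpha=1.5))
E
python3 tr.py t1
```

```text
14.4833 [ 0.4706 -0.2207  0.0281] ang 59.3 tilt [-0.007 -0.003 -1.   ] [-0.2 -0.4 -1. ] [ 0.   -0.07  0.02] 0.688
```

View pics/t1.png

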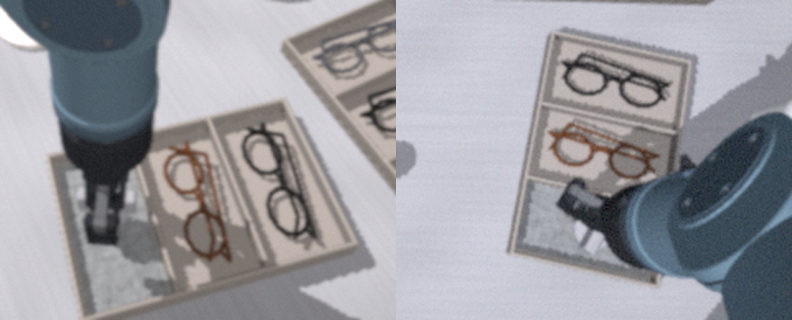

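Call:
carry_out(
  commands=[
    {"xyz":[0,0,5],"twist":0,"claw":0.2},
    {"xyz":[0,0,8],"twist":0,"claw":0.2},
    {"xyz":[0,0,12],"twist":0,"claw":0.2},
    {"xyz":[0,0,20],"twist":0,"claw":0.2},
    {"xyz":[0,0,30],"twist":0,"claw":0.2},
  ],
)

```text
time_s: 15.0
eef_pos: [0.4662, -0.219, 0.1026]
ee_rot: [[-0.86, 0.51, -0.017], [0.51, 0.86, -0.0], [0.015, -0.009, -1.0]]
contact_force: [0.8, -0.0, -0.0]
width: 0.801
```

Call:
carry_out(
  commands=[
    {"xyz":[0,0,35],"twist":0,"claw":0},
    {"xyz":[0,15,30],"twist":0,"claw":0},
    {"xyz":[0,35,5],"twist":0,"claw":0},
    {"xyz":[0,35,0],"twist":0,"claw":0},
    {"xyz":[0,35,0],"twist":0,"claw":0},
  ],
)

```text
time_s: 15.42
eef_pos: [0.4684, -0.1065, 0.1864]
ee_rot: [[-0.851, 0.525, -0.002], [0.525, 0.851, -0.007], [-0.002, -0.007, -1.0]]
contact_force: [-0.4, 0.2, -0.3]
width: 1.0
```

Call:
carry_out(
  commands=[
    {"xyz":[0,35,0],"twist":0,"claw":0},
    {"xyz":[0,35,0],"twist":0,"claw":0},
    {"xyz":[0,30,0],"twist":0,"claw":0},
    {"xyz":[0,15,0],"twist":0,"claw":0},
    {"xyz":[0,0,0],"twist":0,"claw":0},
  ],
)

```text
time_s: 15.83
eef_pos: [0.468, 0.0212, 0.1916]
ee_rot: [[-0.855, 0.518, 0.004], [0.518, 0.855, -0.002], [-0.005, 0.0, -1.0]]
contact_force: [0.0, 0.0, 1.0]
width: 0.999
```

```bash
python3 st.py;python3 tr.py t2; python3 st.py
```

```text
15.8333 [0.468  0.0212 0.1916] ang 58.8 tilt [ 0.004 -0.002 -1.   ] [0. 0. 1.] [0.04 0.02 0.01] 0.999
15.9333 [0.4682 0.0176 0.1915] ang 58.6 tilt [ 0.005 -0.004 -1.   ] [-0.  -0.5  0.7] [-0.05  0.05  0.03] 1.002
```

View pics/t2.png

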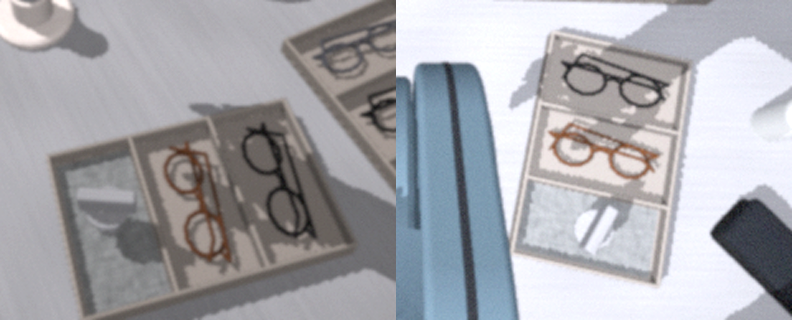

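The plug stands upright in the empty compartment, with its wing at about (105,195) in the left crop and (598,228) in the right. The gripper is clear and open, so I'm handing in.

```bash
python3 -c "
from plant import arm
print(arm.hand_in())"
```

```text
the job is handed in; nothing more can be done
None
```

The plug is out of the mirror foot and standing upright on the liner of the empty compartment. I handed the job in at about 16 s of the 61 s allowed; `hand_in` reported no verdict.

- **Freeing:** I gripped mid-wing at 90 N and swung about 30° either side under roughly 8–17 N of pull. The twisting moment was about 0.35 N m. After about 6 half-swings it lifted out, with only its weight left on the wrist.
- **Placing:** I carried it over the knob foot and set it down at (0.470, −0.221). Touchdown came at the predicted height with about 15 N. I then opened the jaws and moved clear.
- **Last checks:** The final pictures show the plug upright in the compartment and the spectacles apparently undisturbed. The gripper was open, reading no significant force. The empty socket was seen after the lift.
- **Disagreements:**
  - The fingertips turned out to be about 23 mm behind the reported tool point with the jaws a third open, so I set the grip height by touching the cap (18 N).
  - The jaw opening read 12 mm on the 14 mm wing.
  - The arm drifted a few millimetres on some moves, which I corrected along the way.

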